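# Pack the hand-stitching kit tray

### The arm

A 6-joint arm with a two-finger parallel gripper is mounted at the origin on a cart in front of the work surface, level with it; the furniture and walls round the work are solid. World frame = base frame: x ahead of the robot, y to its left, z up, the work surface at z = 0. Lengths are in mm, angles in degrees, forces in N, time in s.
With the tool pointing down it reaches from about 300 to 850 mm from the base axis. Payload 4.2 kg.
Tool frame: the origin (TCP) lies on the centre line of the jaws, within the pads' length; the fingertips stand 14 mm ahead of it and the grasp point (between the pads) lies 5 mm behind it; x points along the fingers, y is the direction in which the jaws open and shut, and the axes are right-handed (so a half turn about x gives the same grasp; the last joint's range is limited). The gripper opens to 91 mm and grips with 3 to 60 N. Pads are 32 mm wide; open, the fingers measure 118 mm over their backs; the gripper's body (76 mm by 178 mm) begins 60 mm behind the grasp point.
Start: joints at [-74.255, 18.312, 89.639, -0, 72.044, -1.146], TCP at [167.068, -550.209, 227.976] pointing down, gripper open.
Joint ranges: [-177.97, 177.97], [-48.28, 115.42], [12.27, 149.76], [-77.06, 257.06], [2.81, 150.46], [-146.56, 146.56]. Speed limits (degrees/s): [147.25, 147.25, 180, 180, 180, 180].

### API

Orientations are given as [roll, pitch, yaw] about the fixed x, y, z axes, in that order (R = Rz(yaw) Ry(pitch) Rx(roll)).
In Python, from workcell import readout, optics, env gives the robot as it stands.
- The arm moves only by the shell command python3 -m creep 'ROWS' [OPENING] [FORCE]. ROWS is JSON, a list of rows, each an object with "translation": the shift along the world's x, y, z in cm, a list of three; "delta_rot": the turn, a rotation vector about the world's x, y, z in rad, a list of three. In form: [{"translation": [dx, dy, dz], "delta_rot": [rx, ry, rz]}, ...]. A call has 1 to 5 rows; each row shifts and turns the commanded pose from where the row before left it; what a row does not reach is not made up. A row lasts 1/12 s, in which the tool goes at most 41.7 mm and 7.16 degrees, less where a joint would pass 70% of its speed; a pose out of reach is approached as far as the arm can. A call with a gripper value outside its range is refused whole. OPENING is the gripper's target within -1 to 1 (fully open at 1, half-way at 0, shut at -1), set as the call begins (- or left out, the last holds). The fingers move at their own pace and stop on an object; FORCE is the grip in N (left out, the last holds). Time passes only in rows, so rows that do not move let the fingers close. It gives the time, the measured TCP pose, the force and the opening at its end, in the units of the state.
- readout.state(): the state, without advancing time (a new reading comes with each control period).
- optics.grab_frame(name): name is "scene" or "top" or "wrist"; returns (picture, depth): 420x560x3 uint8, red, green, blue; 420x560 float32, mm along the optical axis (not along the pixel's ray), 0 where there is no reading.
- optics.camera_params(name): a dict with "mtx" (3x3 intrinsics, pixels), "R" (3x3) and "t" (3): a world point X has camera coordinates R X + t. Camera axes: x right, y down, z forward; pixel columns grow to the right and rows downward; lengths in mm; the calibration is good to about 2 mm. A picture is of the moment at which its call begins: read the wrist's pose just before it. camera_params takes no time and is no camera call; for the wrist camera it gives the pose at the moment of the call.
- env.job_done(): hands the job in, once; it reports no verdict.
The state is a dict: "time_s": time; "qpos": joint angles; "qvel": joint speeds; "effort": joint torques, N m; "ee_pos": TCP position; "ee_rot": TCP orientation; "force": force on the tool from outside, world axes, zero at the start; "torque": the same for the moment, N m; "gripper_width": finger opening in mm.
Only numpy, scipy, OpenCV 4.12 (cv2) and the standard library are available. Lean on these libraries where they do the work, as an engineer would, in place of code of your own. Each camera call takes 0.05 s, during which the arm holds its last target.

### The job

Pack the stitching kit into the shallow wooden tray in front of the robot: the sanding block, the full block of thread wax, the spool wound with thread (standing upright) and the awl each go into the recess cut for their shape, the blocks flat on the floor of their recesses and the awl lying along the long one. Leave the little used-up wax stub and the small bare bobbin standing where they are.

Things in the scene. Friction and masses are not known exactly. Their poses are not given: they have to be found in the camera images.
- sanding_block: Sanding block to be packed: cork-brown box 58 (x) x 95 (y) x 26 (z) mm. Origin: centre of its underside; z up.
- wax_block: Full block of thread wax to be packed: ochre-yellow box 34 (x) x 52 (y) x 20 (z) mm, edges rounded. Origin: centre of its underside; z up.
- thread_spool: Wooden spool wound with brown thread, to be packed: stands on end, 50 mm tall, flanges 40 mm across and 8 mm thick at top and bottom, thread 22 mm across between. Origin: centre of its underside; z up.
- awl: Stitching awl to be packed: lies flat, 155 mm long along its y. Round wooden handle, up to 30 mm thick, from y = -8 to +78 mm, its axis 14 mm above the bench; thin steel blade from y = -8 to -78 mm. It is heaviest at the handle: grasp at y = +30 mm across x. Origin: mid-length, at the level of the underside; z up as it lies at the start.
- wax_stub: Look-alike to leave: used-up stub of wax, box 34 x 22 x 16 mm, the same ochre as the full block. Origin: centre of its underside.
- bare_bobbin: Look-alike to leave: bare wooden bobbin without thread, stands on end, 32 mm tall, 30 mm across. Origin: centre of its underside.
- rest_sand: Fixed wooden insert in the kit tray, 9 mm thick, its recess lined with grey felt. Origin: centre of its underside, 4 mm above the bench; z up. Rectangular recess for the sanding block in its middle, 74 (x) x 111 (y) mm: so the block's long y side lies along this y, either way round; floor 3 mm above the origin, top edge 9 mm above it. The three 121 x 84 mm inserts lie side by side in any order; 121 mm side along its y.
- rest_wax: Fixed wooden insert in the kit tray, 9 mm thick, its recess lined with grey felt. Origin: centre of its underside, 4 mm above the bench; z up. Rectangular recess for the wax block in its middle, 52 (x) x 70 (y) mm: so the block's long y side lies along this y, either way round; floor 3 mm above the origin, top edge 9 mm above it. The three 121 x 84 mm inserts lie side by side in any order; 121 mm side along its y.
- rest_spool: Fixed wooden insert in the kit tray, 9 mm thick, its recess lined with grey felt. Origin: centre of its underside, 4 mm above the bench; z up. Round recess for the spool in its middle, 58 mm across; floor 3 mm above the origin, top edge 9 mm above it. The three 121 x 84 mm inserts lie side by side in any order; 121 mm side along its y.
- rest_awl: Fixed wooden insert in the kit tray, 9 mm thick, its recess lined with grey felt. Origin: centre of its underside, 4 mm above the bench; z up. Its own size is 252 (x) x 56 (y) mm; a long recess for the awl in its middle, 205 (x) x 46 (y) mm, floor 3 mm above the origin, top edge 9 mm above it; the awl lies (its y) along this x, in the middle, point to either end. Tray rim: 6 mm wide, 16 mm high over the bench.
Mind the look-alikes: they are no part of the job. There is more than one size of the bare_bobbin; the one meant has the size given above.

How it is judged (in metres and radians):
At the end, for the whole second after the job is handed in: Blocks and spool upright (0.08 rad) on the floor of their own recesses (underside < 6 mm above the insert's, centre within 16 mm); awl in the long one within 20 mm across, 35 mm along, 35 mm up, 0.16 rad; all released, at rest. Stub and bobbin upright (0.3 rad), moved < 30 mm (horizontal distance between sanding_block and rest_sand below 0.016 m and z of sanding_block in the frame of rest_sand below 0.006 m and angle between each of sanding_block, wax_block, thread_spool's own z axis and vertical below 0.08 rad and horizontal distance between wax_block and rest_wax below 0.016 m and z of wax_block in the frame of rest_wax below 0.006 m and horizontal distance between thread_spool and rest_spool below 0.016 m and z of thread_spool in the frame of rest_spool below 0.006 m and y of awl in the frame of rest_awl between -0.02 and 0.02 m and x of awl in the frame of rest_awl between -0.035 and 0.035 m and z of awl in the frame of rest_awl below 0.035 m and angle between the y axis of awl and the x axis of rest_awl, either way round below 0.16 rad and linear speed of each of sanding_block, wax_block, thread_spool, awl below 0.02 m/s and contact force between the fingers and sanding_block below 0.1 N and contact force between the fingers and wax_block below 0.1 N and contact force between the fingers and thread_spool below 0.1 N and contact force between the fingers and awl below 0.1 N and distance of each of wax_stub, bare_bobbin from where it was at the start of the episode below 0.03 m and angle between each of wax_stub, bare_bobbin's own z axis and vertical below 0.3 rad); the robot touches nothing.
It fails at once if the wax stub was moved more than 30 mm (distance of wax_stub from where it was at the start of the episode above 0.03 m).
It fails at once if the bare bobbin was moved more than 30 mm (distance of bare_bobbin from where it was at the start of the episode above 0.03 m).
It also fails if it takes over 99 s, if anything falls off the work surface, if the arm or the gripper's body presses on something with over 40 N, if the wrist force passes 120 N, or if a joint passes its speed limit or range.

## Working session

There is one attempt and no reset: what is moved stays moved. The work goes in short steps, Python scripts to look and compute and a shell command to move; the robot and the scene stay as the last step left them, time stands still between calls to the robot, and variables do not carry over. Pictures are saved under pics/ and viewed, and the job is handed in when it is done.

```bash
mkdir -p pics; ls
python3 - <<'E'
from workcell import readout, optics
import cv2,numpy as np
print(readout.state())
for n in ("scene","top"):
    p,d=optics.grab_frame(n); cv2.imwrite(f"pics/{n}0.png",p[:,:,::-1]); np.save(f"pics/{n}0.npy",d); c=optics.camera_params(n); print(n,c)
E
```

```text
pics
{'time_s': 0.0, 'qpos': array([-7.42566717e+01,  1.83523006e+01,  8.97048126e+01, -5.98242754e-04,
        7.20429396e+01, -1.14466761e+00]), 'qvel': array([ 0.03302756,  0.02374141, -0.07325938, -0.11757716,  0.03710554,
       -0.06268818]), 'effort': array([-1.48847419e-03, -4.12458837e+01, -2.31976140e+01,  7.23089534e-02,
        4.56528040e-02, -1.41703713e-04]), 'ee_pos': array([ 166.92268776, -549.7548276 ,  227.12443491]), 'ee_rot': array([-90.81895671,  89.89994569, 106.06922411]), 'force': array([ 0.14507363, -0.02615166, -0.13236607]), 'torque': array([-0.02111832,  0.03228939,  0.04409684]), 'gripper_width': 91.32713037974938}
scene {'mtx': array([[417.7918226 ,   0.        , 289.60809755],
       [  0.        , 417.7918226 , 199.32023797],
       [  0.        ,   0.        ,   1.        ]]), 'R': array([[-0.50614388, -0.86234824,  0.01318667],
       [-0.58349409,  0.33113478, -0.74154191],
       [ 0.63510079, -0.38302124, -0.67077694]]), 't': array([420.14740791, 293.62233166, 622.39438577])}
top {'mtx': array([[543.02759231,   0.        , 270.69097421],
       [  0.        , 543.02759231, 205.58660462],
       [  0.        ,   0.        ,   1.        ]]), 'R': array([[ 1.37477633e-02, -9.99904745e-01,  1.22492575e-03],
       [-9.94441261e-01, -1.38005209e-02, -1.04384504e-01],
       [ 1.04391465e-01,  2.16936743e-04, -9.94536261e-01]]), 't': array([ 141.35723564,  552.07093422, 1116.14620002])}
```

View pics/top0.png

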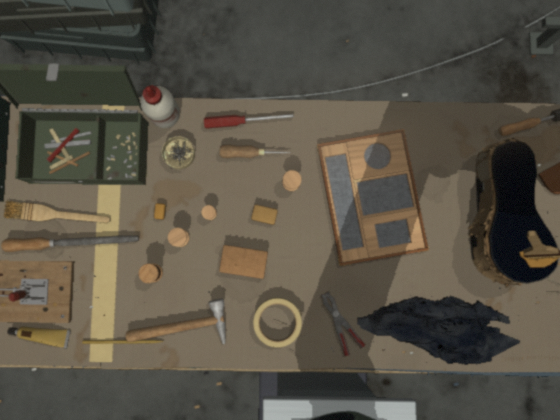

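View pics/scene0.png

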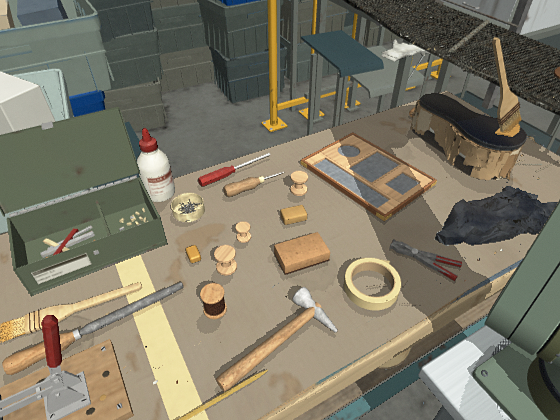

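```bash
cat > h.py <<'E'
import numpy as np,cv2
from workcell import readout, optics
def w(n,u,v,z=None,d=None,c=None):
    c=c or optics.camera_params(n); K,R,t=c["mtx"],np.array(c["R"]),np.array(c["t"])
    r=np.linalg.inv(K)@np.array([u,v,1.]); 
    if d is not None: return R.T@(r*d-t)
    o=-R.T@t; q=R.T@r; return o+q*(z-o[2])/q[2]
def cloud(n,d,c=None):
    c=c or optics.camera_params(n); K,R,t=c["mtx"],np.array(c["R"]),np.array(c["t"])
    v,u=np.mgrid[:420,:560]; P=np.stack([u,v,np.ones_like(u)],-1)@np.linalg.inv(K).T*d[...,None]
    return (P-t)@R
E
python3 - <<'E'
from h import *
d=np.load("pics/top0.npy");im=cv2.imread("pics/top0.png")
P=cloud("top",d); z=P[...,2]
print("bench z",np.median(z[280:300,220:240]))
m=((z>6)&(d>0)).astype(np.uint8)
n,l,s,_=cv2.connectedComponentsWithStats(m)
for i in range(1,n):
    if s[i,4]<40: continue
    q=P[l==i]; h=np.percentile(q[:,2],95); t=q[q[:,2]>h-4][:,:2].astype(np.float32)
    if len(t)<5: continue
    print(i,s[i,:5],"h%.0f"%h,"top c",np.round(t.mean(0)),cv2.minAreaRect(t))
cv2.imwrite("pics/c1.png",cv2.resize(cv2.convertScaleAbs(im[90:290,130:320],alpha=1.5),None,fx=4,fy=3*4/3)[:800,:760])
cv2.imwrite("pics/c2.png",cv2.resize(cv2.convertScaleAbs(im[120:270,310:435],alpha=1.7),None,fx=4,fy=4))
E
```

```text
bench z 0.35323155117319605
1 [   0   64  180  138 7175] h219 top c [774. 531.] ((765.7694091796875, 529.9881591796875), (225.21609497070312, 33.651302337646484), 89.94942474365234)
7 [  15  108  133   77 6874] h77 top c [695. 548.] ((667.5145263671875, 545.254150390625), (252.34933471679688, 147.2596435546875), 89.94037628173828)
8 [499 109  61  27 520] h24 top c [ 737. -398.] ((741.2452392578125, -410.0373840332031), (19.202808380126953, 132.7127685546875), 16.732303619384766)
15 [204 114  89  15 576] h25 top c [734. 258.] ((733.2708129882812, 251.98233032226562), (19.79888916015625, 86.88844299316406), 4.482076168060303)
40 [ 317  129  112  137 9542] h17 top c [577. -72.] ((575.1768798828125, -67.14779663085938), (266.36767578125, 192.13162231445312), 10.82386302947998)
51 [162 136  30  27 108] h26 top c [680. 367.] ((679.462890625, 358.58856201171875), (31.602991104125977, 66.8079605102539), 27.83987808227539)
57 [ 467  138   93  149 9419] h149 top c [ 464. -321.] ((464.138916015625, -318.2398681640625), (140.28880310058594, 21.598403930664062), 80.37039184570312)
60 [168 141  27
[... 2140 characters left out ...]
6794433594, -140.15887451171875), (149.8340606689453, 36.670005798339844), 86.5760269165039)
256 [ 126  298   99   46 1331] h29 top c [314. 317.] ((310.26226806640625, 344.1534423828125), (44.553829193115234, 206.87876892089844), 12.528175354003906)
257 [253 298  48  49 851] h27 top c [307. 133.] ((308.6789245605469, 133.61068725585938), (97.97882080078125, 97.40760803222656), 0.43666917085647583)
279 [  7 326  60  22 730] h24 top c [276. 646.] ((278.3210144042969, 650.153076171875), (83.96015167236328, 22.13475227355957), 77.88513946533203)
343 [310 411  66   9 395] h168 top c [159. -27.] ((158.1385040283203, -25.34241485595703), (2.1142919063568115, 27.138599395751953), 12.179878234863281)
```

View crops.

View pics/c1.png

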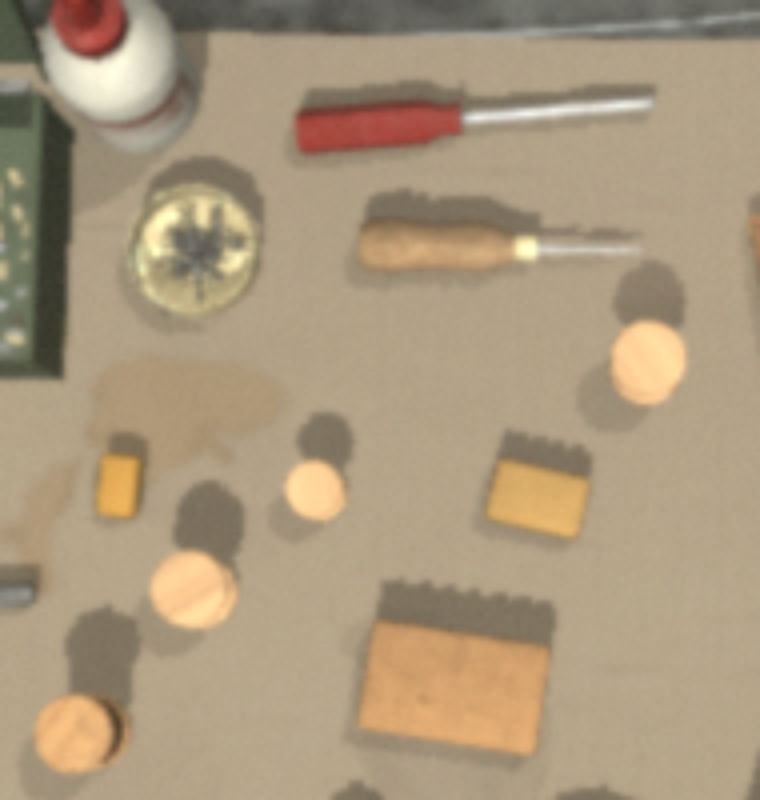

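View pics/c2.png

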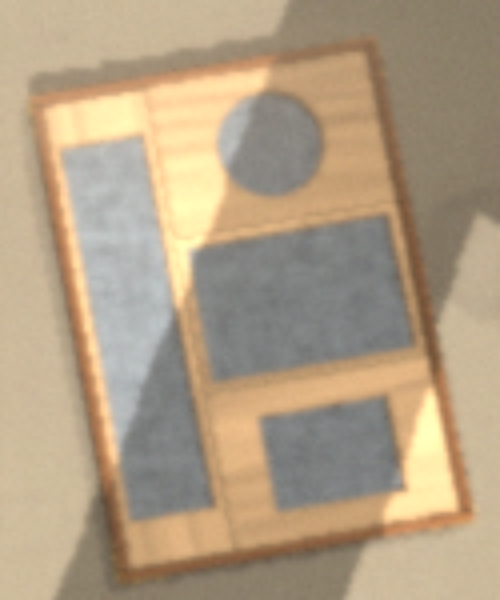

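Run:
```python
from h import *
def f(lst,off,z): return np.array([w("top",off[0]+(u-1.5)/4,off[1]+(v-1.5)/4,z)[:2] for u,v in lst])
a=(130,90);b=(310,120)
def box(n,l,o,z):
    P=f(l,o,z); c=P.mean(0); e=[np.linalg.norm(P[i]-P[(i+1)%4]) for i in range(4)]
    # direction of edge 0-1 & 3-2
    d=(P[1]-P[0])+(P[2]-P[3]); print(n,np.round(c,1),"edges",np.round(e),"ang edge01 %.1f"%np.degrees(np.arctan2(d[1],d[0])))
box("sand",[(375,620),(550,647),(533,753),(360,727)],a,26)
box("wax",[(500,460),(590,478),(575,537),(488,518)],a,20)
box("tray",[(37,98),(378,40),(475,515),(125,580)],b,16)
box("rsand",[(192,250),(388,213),(415,347),(212,382)],b,13)
box("rwax",[(262,415),(387,396),(405,488),(277,510)],b,13)
box("rawl",[(63,150),(140,136),(214,507),(130,521)],b,10)
print("rspool",f([(271,143)],b,12)); print("spool",f([(75,733)],a,50))
print("awl end,org,grasp,tip",f([(360,243),(514,247),(455,246),(640,249)],a,14))
print("stub",f([(119,486)],a,16),"bob",f([(315,490)],a,32))
```

```text
sand [432.5 204.7] edges [93. 56. 91. 56.] ang edge01 -97.8
wax [532.5 162.5] edges [49. 32. 47. 32.] ang edge01 -101.1
tray [575.1 -69.3] edges [188. 260. 189. 262.] ang edge01 -79.1
rsand [579.9 -95.8] edges [108.  74. 110.  72.] ang edge01 -78.9
rwax [ 497.4 -111.6] edges [68. 50. 69. 51.] ang edge01 -80.0
rawl [563.4  -7.6] edges [ 42. 204.  45. 203.] ang edge01 -79.3
rspool [[664.12591489 -80.05765008]]
spool [[406.22442765 396.8213258 ]]
awl end,org,grasp,tip [[669.91684931 260.84325364]
 [668.88721825 177.70979852]
 [668.98972302 209.55197768]
 [668.74265526 109.7118112 ]]
stub [[536.2640429  385.81728154]] bob [[534.11295146 279.6042921 ]]
```

```bash
cat >> h.py <<'E'
from scipy.spatial.transform import Rotation as Ro
def st(x=None,y=None,z=None,jaw=None):
    s=readout.state(); M=Ro.from_euler("xyz",s["ee_rot"],degrees=True).as_matrix(); p=s["ee_pos"]
    j=np.degrees(np.arctan2(M[1,1],M[0,1])); 
    print("t%.2f"%s["time_s"],"p",np.round(p,1),"jaw%.1f"%j,"app",np.round(M[:,0],3),"w%.1f"%s["gripper_width"],"F",np.round(s["force"],1),"q",np.round(s["qpos"],0))
    if x is not None:
        dj=(jaw-j+90)%180-90; print("delta cm",np.round((np.array([x,y,z])-p)/10,2),"rz %.3f rad (%.1f deg); alt %.3f"%(np.radians(dj),dj,np.radians(dj-180*np.sign(dj))))
E
python3 -c "
from h import *
st(669,211,100,0)"
```

```text
t0.10 p [ 166.9 -549.8  227.2] jaw-73.1 app [-0.     0.002 -1.   ] w91.4 F [-0.3 -0.6 -0. ] q [-74.  18.  90.  -0.  72.  -1.]
delta cm [ 50.21  76.08 -12.72] rz 1.276 rad (73.1 deg); alt -1.866
```

```bash
python3 -m creep '[{"translation":[2,3.04,0],"delta_rot":[0,0,0.051]},{"translation":[2,3.04,0],"delta_rot":[0,0,0.051]},{"translation":[2,3.04,0],"delta_rot":[0,0,0.051]},{"translation":[2,3.04,0],"delta_rot":[0,0,0.051]},{"translation":[2,3.04,0],"delta_rot":[0,0,0.051]}]' 0.3 30
python3 -m creep '[{"translation":[2,3.04,0],"delta_rot":[0,0,0.051]},{"translation":[2,3.04,0],"delta_rot":[0,0,0.051]},{"translation":[2,3.04,0],"delta_rot":[0,0,0.051]},{"translation":[2,3.04,0],"delta_rot":[0,0,0.051]},{"translation":[2,3.04,0],"delta_rot":[0,0,0.051]}]'
python3 -c "
from h import *
st(669,211,130,0)"
```

```text
time_s: 0.52
ee_pos: [267.4, -396.5, 227.6]
ee_rot: [-99.5, 90.0, 112.1]
force: [0.8, 0.3, -0.5]
gripper_width: 61.2
time_s: 0.93
ee_pos: [367.5, -244.5, 227.8]
ee_rot: [-86.5, 90.0, 139.7]
force: [0.9, 0.3, 0.1]
gripper_width: 59.4
t0.93 p [ 367.5 -244.5  227.8] jaw-43.8 app [-0.  0. -1.] w59.4 F [0.9 0.3 0.1] q [-35.   6. 106.   0.  68.   9.]
delta cm [30.15 45.55 -9.78] rz 0.764 rad (43.8 deg); alt -2.378
```

Tracking is accurate.

```bash
python3 -m creep '[{"translation":[2,3.04,0],"delta_rot":[0,0,0.051]},{"translation":[2,3.04,0],"delta_rot":[0,0,0.051]},{"translation":[2,3.04,0],"delta_rot":[0,0,0.051]},{"translation":[2,3.04,0],"delta_rot":[0,0,0.051]},{"translation":[2,3.04,0],"delta_rot":[0,0,0.051]}]'
python3 -m creep '[{"translation":[2,3.04,0],"delta_rot":[0,0,0.051]},{"translation":[2,3.04,0],"delta_rot":[0,0,0.051]},{"translation":[2,3.04,0],"delta_rot":[0,0,0.051]},{"translation":[2,3.04,0],"delta_rot":[0,0,0.051]},{"translation":[2,3.04,0],"delta_rot":[0,0,0.051]}]'
python3 -m creep '[{"translation":[2,3.04,-1.9],"delta_rot":[0,0,0.051]},{"translation":[2,3.04,-1.9],"delta_rot":[0,0,0.051]},{"translation":[2,3.04,-1.9],"delta_rot":[0,0,0.051]},{"translation":[2,3.04,-1.9],"delta_rot":[0,0,0.051]},{"translation":[2,3.03,-1.9],"delta_rot":[0,0,0.051]}]'
python3 - <<'E'
from h import *
st(669,211,130,0)
c=optics.camera_params("wrist");p,d=optics.grab_frame("wrist"); cv2.imwrite("pics/w1.png",p[:,:,::-1]);np.save("pics/w1.npy",d)
import pickle;pickle.dump(c,open("pics/w1.pkl","wb"))
st()
E
```

```text
time_s: 1.35
ee_pos: [467.5, -92.4, 227.8]
ee_rot: [-51.6, 90.0, -170.7]
force: [0.7, -0.8, -0.3]
gripper_width: 59.3
time_s: 1.77
ee_pos: [567.5, 59.5, 227.6]
ee_rot: [-55.5, 90.0, -160.0]
force: [-0.3, -0.2, -0.5]
gripper_width: 59.4
time_s: 2.18
ee_pos: [667.4, 211.3, 131.4]
ee_rot: [-67.2, 89.9, -157.1]
force: [0.4, -0.1, 0.4]
gripper_width: 59.2
t2.18 p [667.4 211.3 131.4] jaw0.1 app [-0.001 -0.    -1.   ] w59.2 F [ 0.4 -0.1  0.4] q [17. 33. 79. -0. 68. 17.]
delta cm [ 0.16 -0.03 -0.14] rz -0.002 rad (-0.1 deg); alt 3.140
t2.23 p [669.1 216.9 125.7] jaw0.3 app [-0.003  0.003 -1.   ] w59.5 F [ 4.3  3.8 -1.6] q [17. 34. 79.  0. 67. 16.]
```

View pics/w1.png

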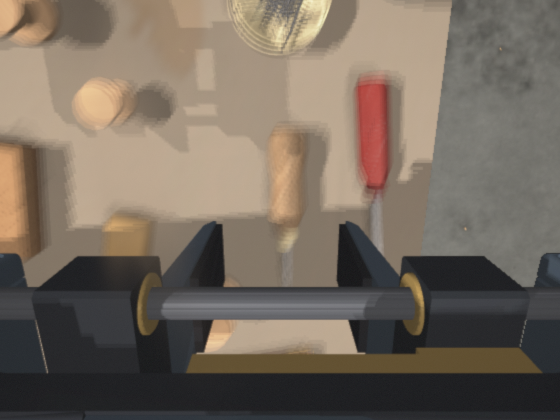

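Run:
```python
from h import *
import pickle
st(669,211,130,0)
c=optics.camera_params("wrist");p,d=optics.grab_frame("wrist"); cv2.imwrite("pics/w2.png",p[:,:,::-1]);
st()
for u,v,z in [(286,127,14),(284,160,14),(284,190,14),(286,220,14),(287,250,14),(288,280,14)]: print(u,v,np.round(w("wrist",u,v,z,c=c),1))
```

```text
t2.23 p [669.1 216.9 125.7] jaw0.3 app [-0.003  0.003 -1.   ] w59.5 F [ 4.3  3.8 -1.6] q [17. 34. 79.  0. 67. 16.]
delta cm [-0.01 -0.59  0.43] rz -0.006 rad (-0.3 deg); alt 3.136
t2.28 p [666.8 213.7 126.9] jaw0.2 app [-0.007 -0.    -1.   ] w59.2 F [-0.4 -0.7 -0.4] q [17. 34. 79.  0. 68. 17.]
286 127 [673.1 271.7  14. ]
284 160 [671.9 247.   14. ]
284 190 [672.1 223.4  14. ]
286 220 [673.9 198.7  14. ]
287 250 [675.  172.7  14. ]
288 280 [676.1 145.3  14. ]
```

View pics/w2.png

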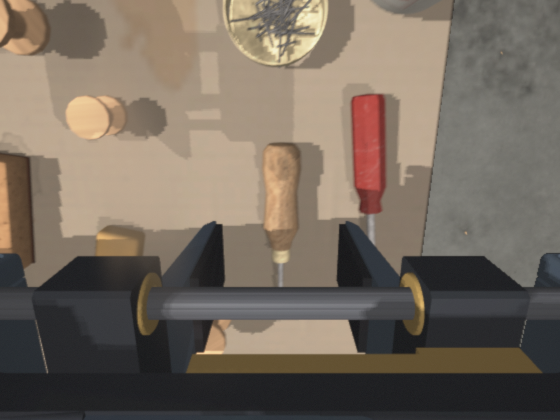

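```bash
python3 -m creep '[{"translation":[0.2,0,-2],"delta_rot":[0,0,0]},{"translation":[0,0,-2],"delta_rot":[0,0,0]},{"translation":[0,0,0],"delta_rot":[0,0,0]},{"translation":[0,0,0],"delta_rot":[0,0,0]}]'
python3 -c "
from h import *
st(669.5,211.5,23,0)"
```

```text
time_s: 2.62
ee_pos: [668.1, 209.0, 92.1]
ee_rot: [-70.3, 89.8, -160.4]
force: [0.1, -0.0, 0.8]
gripper_width: 59.6
t2.62 p [668.1 209.   92.1] jaw-0.1 app [-0.003 -0.001 -1.   ] w59.6 F [ 0.1 -0.   0.8] q [16. 35. 82. -0. 63. 17.]
delta cm [ 0.14  0.25 -6.91] rz 0.002 rad (0.1 deg); alt -3.140
```

```bash
python3 -m creep '[{"translation":[0.15,0.25,-2.3],"delta_rot":[0,0,0]},{"translation":[0,0,-2.3],"delta_rot":[0,0,0]},{"translation":[0,0,-1.6],"delta_rot":[0,0,0]},{"translation":[0,0,-0.7],"delta_rot":[0,0,0]},{"translation":[0,0,0],"delta_rot":[0,0,0]}]'
python3 -m creep '[{"translation":[0,0,0],"delta_rot":[0,0,0]},{"translation":[0,0,0],"delta_rot":[0,0,0]},{"translation":[0,0,0],"delta_rot":[0,0,0]},{"translation":[0,0,0],"delta_rot":[0,0,0]},{"translation":[0,0,0],"delta_rot":[0,0,0]}]' -1 25
python3 -c "
from h import *
st(669.5,211.5,23,0)"
```

```text
time_s: 3.03
ee_pos: [670.1, 211.7, 23.6]
ee_rot: [-70.5, 89.9, -160.6]
force: [0.5, -0.3, 0.6]
gripper_width: 59.4
time_s: 3.45
ee_pos: [670.8, 212.3, 24.9]
ee_rot: [109.3, 89.9, 19.2]
force: [-0.5, -0.3, 2.1]
gripper_width: 29.0
t3.45 p [670.8 212.3  24.9] jaw-0.1 app [ 0.001  0.    -1.   ] w29.0 F [-0.5 -0.3  2.1] q [17. 39. 85.  0. 56. 17.]
delta cm [-0.13 -0.08 -0.19] rz 0.001 rad (0.1 deg); alt -3.141
```

```bash
python3 -m creep '[{"translation":[0,0,2],"delta_rot":[0,0,0]},{"translation":[0,0,2.5],"delta_rot":[0,0,0]},{"translation":[0,0,2.5],"delta_rot":[0,0,0]},{"translation":[0,0,2],"delta_rot":[0,0,0]},{"translation":[0,0,0],"delta_rot":[0,0,0]}]'
python3 - <<'E'
from h import *
c=optics.camera_params("wrist");p,d=optics.grab_frame("wrist"); cv2.imwrite("pics/w3.png",p[:,:,::-1]);
st(593,-4,105,-79.1)
E
```

```text
time_s: 3.87
ee_pos: [673.3, 213.0, 119.4]
ee_rot: [106.6, 89.4, 16.6]
force: [0.7, -0.2, -0.6]
gripper_width: 28.5
t3.92 p [672.  212.7 116.8] jaw-0.1 app [ 0.006  0.002 -1.   ] w28.4 F [ 0.4  0.5 -0.7] q [17. 34. 80. -0. 66. 17.]
delta cm [ -7.9  -21.67  -1.18] rz -1.380 rad (-79.0 deg); alt 1.762
```

View pics/w3.png

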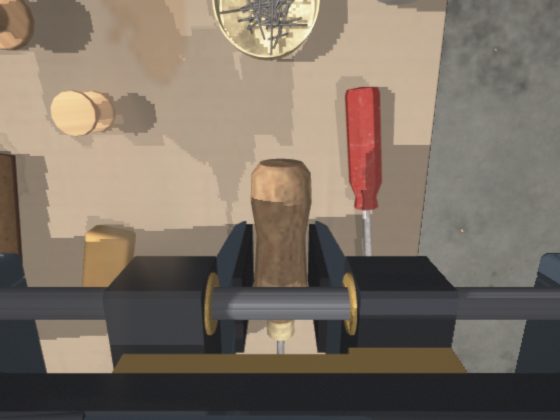

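```bash
python3 -m creep '[{"translation":[-0.52,-1.45,0],"delta_rot":[0,0,-0.092]},{"translation":[-0.52,-1.45,0],"delta_rot":[0,0,-0.092]},{"translation":[-0.52,-1.45,0],"delta_rot":[0,0,-0.092]},{"translation":[-0.52,-1.45,0],"delta_rot":[0,0,-0.092]},{"translation":[-0.52,-1.45,0],"delta_rot":[0,0,-0.092]}]'
python3 -m creep '[{"translation":[-0.52,-1.45,0],"delta_rot":[0,0,-0.092]},{"translation":[-0.52,-1.45,0],"delta_rot":[0,0,-0.092]},{"translation":[-0.52,-1.45,0],"delta_rot":[0,0,-0.092]},{"translation":[-0.52,-1.45,0],"delta_rot":[0,0,-0.092]},{"translation":[-0.52,-1.45,0],"delta_rot":[0,0,-0.092]}]'
python3 -m creep '[{"translation":[-0.52,-1.45,0],"delta_rot":[0,0,-0.092]},{"translation":[-0.52,-1.45,0],"delta_rot":[0,0,-0.092]},{"translation":[-0.52,-1.45,-2],"delta_rot":[0,0,-0.092]},{"translation":[-0.52,-1.45,-2],"delta_rot":[0,0,-0.092]},{"translation":[-0.52,-1.45,-1],"delta_rot":[0,0,-0.092]}]'
python3 -m creep '[{"translation":[0,0,0],"delta_rot":[0,0,0]},{"translation":[0,0,0],"delta_rot":[0,0,0]},{"translation":[0,0,0],"delta_rot":[0,0,0]}]'
python3 - <<'E'
from h import *
c=optics.camera_params("wrist");p,d=optics.grab_frame("wrist"); cv2.imwrite("pics/w4.png",p[:,:,::-1]);
p,d=optics.grab_frame("scene"); cv2.imwrite("pics/s4.png",cv2.resize(p[90:300,200:480,::-1],None,fx=2.8,fy=2.8));
st(593,-4,32,-79.1)
E
```

```text
time_s: 4.33
ee_pos: [643.1, 138.9, 111.9]
ee_rot: [-50.4, 89.8, -167.0]
force: [0.5, -0.5, -1.6]
gripper_width: 28.5
time_s: 4.75
ee_pos: [617.1, 66.4, 112.0]
ee_rot: [-29.9, 89.8, -173.0]
force: [0.9, -1.1, -1.4]
gripper_width: 28.4
time_s: 5.17
ee_pos: [589.7, -5.9, 60.4]
ee_rot: [-11.1, 89.7, 179.5]
force: [-0.4, 0.5, -1.0]
gripper_width: 28.5
time_s: 5.42
ee_pos: [592.9, -4.9, 63.8]
ee_rot: [-130.0, 90.0, 61.0]
force: [0.1, -0.1, -0.2]
gripper_width: 28.4
t5.52 p [593.4  -4.6  64.5] jaw-79.0 app [ 0.002  0.    -1.   ] w28.4 F [-0.5 -0.4 -0.5] q [ -2.  28. 100.   0.  52.  77.]
delta cm [-0.04  0.06 -3.25] rz -0.001 rad (-0.1 deg); alt 3.140
```

View pics/w4.png

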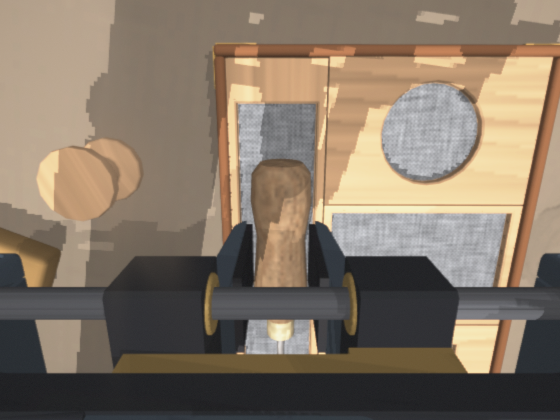

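View pics/s4.png

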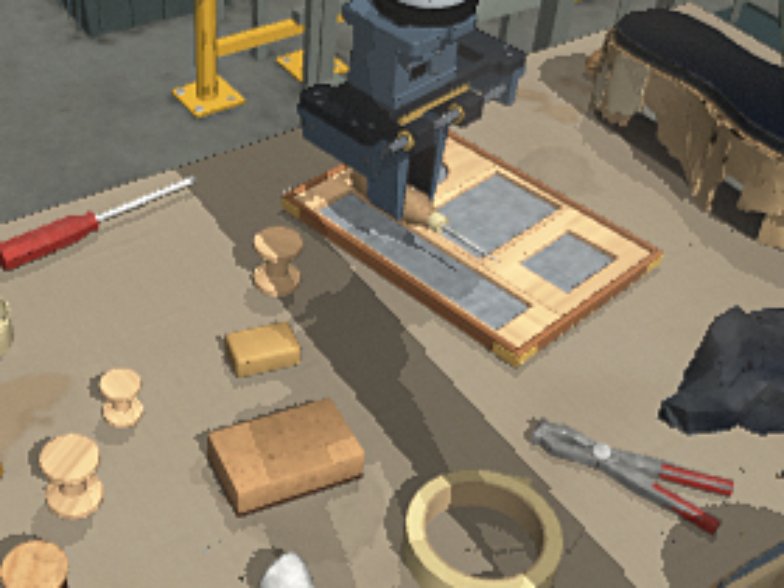

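```bash
python3 -m creep '[{"translation":[0,0,-1],"delta_rot":[0,0,0]},{"translation":[0,0,-1],"delta_rot":[0,0,0]},{"translation":[0,0,-0.7],"delta_rot":[0,0,0]},{"translation":[0,0,-0.3],"delta_rot":[0,0,0]},{"translation":[0,0,0],"delta_rot":[0,0,0]}]'
python3 -m creep '[{"translation":[0,0,-0.1],"delta_rot":[0,0,0]},{"translation":[0,0,0],"delta_rot":[0,0,0]}]'
python3 -m creep '[{"translation":[0,0,0],"delta_rot":[0,0,0]},{"translation":[0,0,0],"delta_rot":[0,0,0]},{"translation":[0,0,0],"delta_rot":[0,0,0]},{"translation":[0,0,0],"delta_rot":[0,0,0]}]' 0.1
python3 -m creep '[{"translation":[0,0,1.5],"delta_rot":[0,0,0]},{"translation":[0,0,3],"delta_rot":[0,0,0]},{"translation":[0,0,3],"delta_rot":[0,0,0]},{"translation":[0,0,2],"delta_rot":[0,0,0]},{"translation":[0,0,0],"delta_rot":[0,0,0]}]'
python3 - <<'E'
from h import *
p,d=optics.grab_frame("top"); cv2.imwrite("pics/t5.png",cv2.resize(p[120:270,310:435,::-1],None,fx=4,fy=4));
p,d=optics.grab_frame("wrist"); cv2.imwrite("pics/w5.png",p[:,:,::-1]);
st(432.5,204.7,110,-7.8)
E
```

```text
time_s: 5.93
ee_pos: [591.8, -5.1, 32.6]
ee_rot: [-11.6, 89.9, 179.3]
force: [-0.6, 0.6, -0.6]
gripper_width: 28.1
time_s: 6.1
ee_pos: [592.7, -5.3, 32.9]
ee_rot: [137.6, 90.0, -31.5]
force: [0.6, -0.5, -2.0]
gripper_width: 28.1
time_s: 6.43
ee_pos: [592.8, -5.3, 33.3]
ee_rot: [161.5, 90.0, -7.7]
force: [0.7, 0.7, -0.3]
gripper_width: 49.6
time_s: 6.85
ee_pos: [595.6, -5.4, 133.1]
ee_rot: [167.2, 89.4, -2.0]
force: [1.7, 0.1, -0.7]
gripper_width: 50.0
t6.95 p [592.8  -5.3 128.7] jaw-79.1 app [ 0.002 -0.    -1.   ] w50.0 F [ 0.4 -0.6 -0.9] q [-2. 24. 96. -0. 60. 78.]
delta cm [-16.03  21.    -1.87] rz 1.245 rad (71.3 deg); alt -1.897
```

View pics/w5.png

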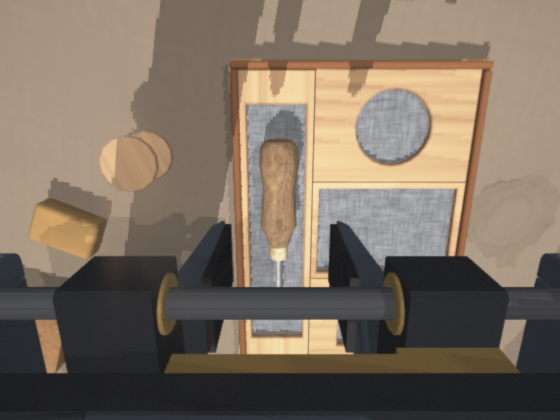

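```bash
python3 -m creep '[{"translation":[-1.34,1.75,0],"delta_rot":[0,0,0.104]},{"translation":[-1.34,1.75,0],"delta_rot":[0,0,0.104]},{"translation":[-1.34,1.75,0],"delta_rot":[0,0,0.104]},{"translation":[-1.34,1.75,0],"delta_rot":[0,0,0.104]},{"translation":[-1.34,1.75,0],"delta_rot":[0,0,0.104]}]' 0.7
python3 -m creep '[{"translation":[-1.34,1.75,0],"delta_rot":[0,0,0.104]},{"translation":[-1.34,1.75,0],"delta_rot":[0,0,0.104]},{"translation":[-1.34,1.75,0],"delta_rot":[0,0,0.104]},{"translation":[-1.34,1.75,0],"delta_rot":[0,0,0.104]},{"translation":[-1.34,1.75,0],"delta_rot":[0,0,0.104]}]'
python3 -m creep '[{"translation":[-1.34,1.75,0],"delta_rot":[0,0,0.104]},{"translation":[-1.34,1.75,0],"delta_rot":[0,0,0.104]},{"translation":[0,0,0],"delta_rot":[0,0,0]},{"translation":[0,0,0],"delta_rot":[0,0,0]},{"translation":[0,0,0],"delta_rot":[0,0,0]}]'
python3 - <<'E'
from h import *
import pickle
c=optics.camera_params("wrist");p,d=optics.grab_frame("wrist"); cv2.imwrite("pics/w6.png",p[:,:,::-1]);pickle.dump(c,open("pics/w6.pkl","wb"))
st(432.5,204.7,24,-7.8)
E
```

```text
time_s: 7.37
ee_pos: [523.6, 82.6, 126.1]
ee_rot: [-32.3, 89.8, -171.4]
force: [0.3, 0.6, -0.4]
gripper_width: 77.3
time_s: 7.78
ee_pos: [456.7, 170.0, 126.3]
ee_rot: [-51.2, 89.8, -160.5]
force: [-0.2, -0.3, 0.3]
gripper_width: 77.8
time_s: 8.2
ee_pos: [431.5, 204.2, 127.1]
ee_rot: [-41.6, 89.9, -139.3]
force: [0.4, 0.2, -0.9]
gripper_width: 77.5
t8.25 p [431.9 204.1 127.3] jaw-7.7 app [-0.001 -0.001 -1.   ] w77.7 F [0.  0.5 0.1] q [ 24.  15. 111.  -0.  55.  32.]
delta cm [  0.06   0.06 -10.33] rz -0.002 rad (-0.1 deg); alt 3.140
```

View pics/w6.png

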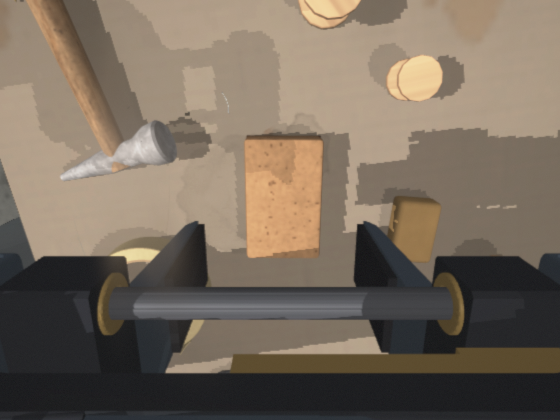

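```bash
python3 - <<'E'
from h import *
import pickle
c=pickle.load(open("pics/w6.pkl","rb"))
P=np.array([w("wrist",u,v,26,c=c)[:2] for u,v in [(246,137),(322,138),(320,257),(247,258)]]);print(P.round(1),P.mean(0))
E
python3 -m creep '[{"translation":[0.1,0.05,-3],"delta_rot":[0,0,0]},{"translation":[0,0,-3],"delta_rot":[0,0,0]},{"translation":[0,0,-2.3],"delta_rot":[0,0,0]},{"translation":[0,0,-1.3],"delta_rot":[0,0,0]},{"translation":[0,0,-0.7],"delta_rot":[0,0,0]}]'
python3 -c "
from h import *
st(432.5,204.7,24,-7.8)"
```

```text
[[414.2 255.4]
 [468.1 247.4]
 [457.1 154.5]
 [399.8 161.3]] [434.81896853 204.68247161]
time_s: 8.67
ee_pos: [432.1, 203.8, 22.8]
ee_rot: [-55.3, 89.8, -153.1]
force: [0.4, 0.1, 0.8]
gripper_width: 77.6
t8.67 p [432.1 203.8  22.8] jaw-7.7 app [-0.004 -0.002 -1.   ] w77.6 F [0.4 0.1 0.8] q [ 24.  23. 117.  -0.  39.  32.]
delta cm [0.04 0.09 0.12] rz -0.001 rad (-0.1 deg); alt 3.141
```

Close and lift a little.

```bash
python3 -m creep '[{"translation":[0.1,0.1,0],"delta_rot":[0,0,0]},{"translation":[0,0,0],"delta_rot":[0,0,0]},{"translation":[0,0,0],"delta_rot":[0,0,0]},{"translation":[0,0,0],"delta_rot":[0,0,0]},{"translation":[0,0,0],"delta_rot":[0,0,0]}]' -1 35
python3 -c "
from h import *
st(432.5,204.7,24,-7.8)"
python3 -m creep '[{"translation":[0,0,1],"delta_rot":[0,0,0]},{"translation":[0,0,2.5],"delta_rot":[0,0,0]},{"translation":[0,0,2.5],"delta_rot":[0,0,0]},{"translation":[0,0,2],"delta_rot":[0,0,0]},{"translation":[0,0,0],"delta_rot":[0,0,0]}]'
python3 -m creep '[{"translation":[0,0,0],"delta_rot":[0,0,0]},{"translation":[0,0,0],"delta_rot":[0,0,0]}]'
python3 - <<'E'
from h import *
p,d=optics.grab_frame("wrist"); cv2.imwrite("pics/w7.png",p[:,:,::-1])
st(580,-96.5,104,10.9)
E
```

```text
time_s: 9.08
ee_pos: [434.5, 206.4, 25.9]
ee_rot: [118.1, 89.9, 20.5]
force: [1.3, -0.0, 1.7]
gripper_width: 58.2
t9.08 p [434.5 206.4  25.9] jaw-7.6 app [ 0.002  0.001 -1.   ] w58.2 F [ 1.3 -0.   1.7] q [ 24.  23. 117.  -0.  40.  32.]
delta cm [-0.2  -0.17 -0.19] rz -0.003 rad (-0.2 deg); alt 3.139
time_s: 9.5
ee_pos: [436.4, 207.4, 109.2]
ee_rot: [121.3, 89.5, 23.7]
force: [0.8, 0.4, -0.6]
gripper_width: 57.9
time_s: 9.67
ee_pos: [433.1, 205.9, 104.5]
ee_rot: [-54.3, 89.9, -151.9]
force: [0.2, -0.7, -1.3]
gripper_width: 58.5
t9.72 p [432.9 205.8 104.1] jaw-7.6 app [-0.002 -0.001 -1.   ] w58.4 F [ 0.2  0.3 -0.3] q [ 24.  17. 112.  -0.  51.  32.]
delta cm [ 1.471e+01 -3.023e+01 -1.000e-02] rz 0.323 rad (18.5 deg); alt -2.818
```

View pics/w7.png

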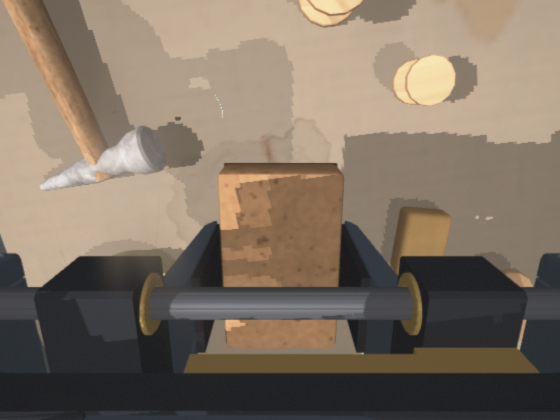

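```bash
python3 -m creep '[{"translation":[1.47,-3.02,0],"delta_rot":[0,0,0.0323]},{"translation":[1.47,-3.02,0],"delta_rot":[0,0,0.0323]},{"translation":[1.47,-3.02,0],"delta_rot":[0,0,0.0323]},{"translation":[1.47,-3.02,0],"delta_rot":[0,0,0.0323]},{"translation":[1.47,-3.02,0],"delta_rot":[0,0,0.0323]}]'
python3 -m creep '[{"translation":[1.47,-3.02,0],"delta_rot":[0,0,0.0323]},{"translation":[1.47,-3.02,0],"delta_rot":[0,0,0.0323]},{"translation":[1.47,-3.02,0],"delta_rot":[0,0,0.0323]},{"translation":[1.47,-3.02,0],"delta_rot":[0,0,0.0323]},{"translation":[1.47,-3.02,0],"delta_rot":[0,0,0.0323]}]'
python3 -m creep '[{"translation":[0,0,0],"delta_rot":[0,0,0]},{"translation":[0,0,-2],"delta_rot":[0,0,0]},{"translation":[0,0,-2],"delta_rot":[0,0,0]},{"translation":[0,0,0],"delta_rot":[0,0,0]},{"translation":[0,0,0],"delta_rot":[0,0,0]}]'
python3 - <<'E'
from h import *
p,d=optics.grab_frame("wrist"); cv2.imwrite("pics/w8.png",p[:,:,::-1])
st(580,-96.5,32,10.9)
E
```

```text
time_s: 10.13
ee_pos: [506.8, 53.7, 103.6]
ee_rot: [-88.1, 89.8, -176.3]
force: [-0.4, 0.2, -1.0]
gripper_width: 58.2
time_s: 10.55
ee_pos: [580.3, -97.3, 103.2]
ee_rot: [-113.8, 89.8, 167.2]
force: [0.0, 0.6, 0.2]
gripper_width: 58.3
time_s: 10.97
ee_pos: [579.2, -95.3, 63.1]
ee_rot: [-112.7, 89.7, 168.2]
force: [1.0, 0.0, 0.3]
gripper_width: 58.4
t11.02 p [580.4 -95.4  64.4] jaw10.9 app [-0.002  0.    -1.   ] w58.4 F [ 0.5 -0.2 -0.6] q [-10.  28. 100.   0.  52. -21.]
delta cm [-0.04 -0.11 -3.24] rz 0.000 rad (0.0 deg); alt -3.142
```

View pics/w8.png

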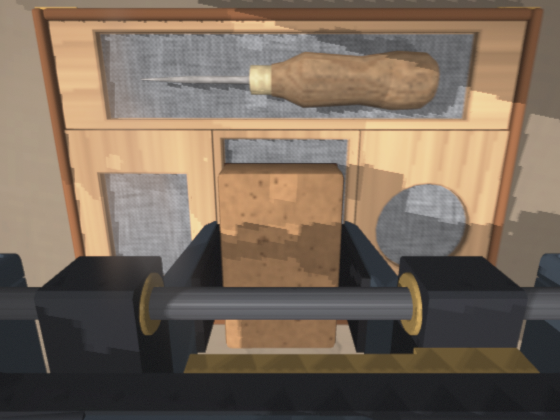

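```bash
python3 -m creep '[{"translation":[0,-0.1,-1.2],"delta_rot":[0,0,0]},{"translation":[0,0,-1.2],"delta_rot":[0,0,0]},{"translation":[0,0,-0.5],"delta_rot":[0,0,0]},{"translation":[0,0,-0.2],"delta_rot":[0,0,0]},{"translation":[0,0,0],"delta_rot":[0,0,0]}]'
python3 -m creep '[{"translation":[0,0,-0.1],"delta_rot":[0,0,0]},{"translation":[0,0,0],"delta_rot":[0,0,0]}]'
python3 -m creep '[{"translation":[0,0,0],"delta_rot":[0,0,0]},{"translation":[0,0,0],"delta_rot":[0,0,0]},{"translation":[0,0,0],"delta_rot":[0,0,0]},{"translation":[0,0,0],"delta_rot":[0,0,0]}]' 0.65
python3 -m creep '[{"translation":[0,0,1.5],"delta_rot":[0,0,0]},{"translation":[0,0,3],"delta_rot":[0,0,0]},{"translation":[0,0,3],"delta_rot":[0,0,0]},{"translation":[0,0,2],"delta_rot":[0,0,0]},{"translation":[0,0,0],"delta_rot":[0,0,0]}]'
python3 - <<'E'
from h import *
p,d=optics.grab_frame("wrist"); cv2.imwrite("pics/w9.png",p[:,:,::-1])
st(532.5,162.5,130,-11.1)
E
```

```text
time_s: 11.43
ee_pos: [581.0, -96.6, 34.3]
ee_rot: [72.7, 90.0, -6.4]
force: [0.3, -0.1, -1.2]
gripper_width: 57.9
time_s: 11.6
ee_pos: [581.2, -96.8, 33.7]
ee_rot: [69.8, 89.9, -9.3]
force: [-1.0, -0.2, 0.0]
gripper_width: 57.9
time_s: 11.93
ee_pos: [580.9, -96.9, 33.2]
ee_rot: [71.3, 90.0, -7.8]
force: [0.5, -0.4, -0.7]
gripper_width: 75.0
time_s: 12.35
ee_pos: [583.7, -97.3, 132.9]
ee_rot: [68.9, 89.4, -10.2]
force: [0.8, -0.2, 0.7]
gripper_width: 75.2
t12.40 p [582.3 -97.1 130.5] jaw10.9 app [ 0.006 -0.001 -1.   ] w75.4 F [ 0.1 -0.2  1. ] q [-11.  24.  96.   0.  60. -21.]
delta cm [-4.98 25.96 -0.05] rz -0.384 rad (-22.0 deg); alt 2.758
```

View pics/w9.png

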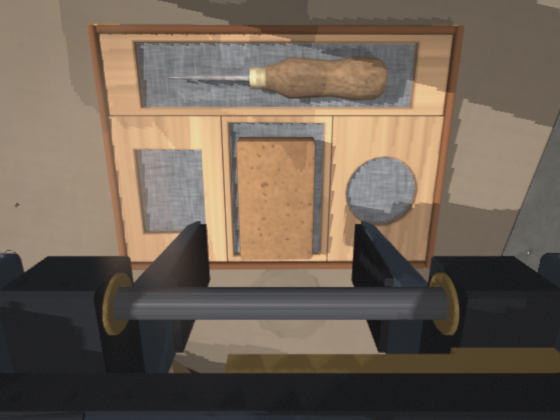

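```bash
python3 -m creep '[{"translation":[-0.62,3.25,0],"delta_rot":[0,0,-0.048]},{"translation":[-0.62,3.25,0],"delta_rot":[0,0,-0.048]},{"translation":[-0.62,3.25,0],"delta_rot":[0,0,-0.048]},{"translation":[-0.62,3.25,0],"delta_rot":[0,0,-0.048]},{"translation":[-0.62,3.25,0],"delta_rot":[0,0,-0.048]}]' 0.2
python3 -m creep '[{"translation":[-0.62,3.25,0],"delta_rot":[0,0,-0.048]},{"translation":[-0.62,3.25,0],"delta_rot":[0,0,-0.048]},{"translation":[-0.62,3.25,0],"delta_rot":[0,0,-0.048]},{"translation":[0,0,0],"delta_rot":[0,0,0]},{"translation":[0,0,0],"delta_rot":[0,0,0]}]'
python3 -m creep '[{"translation":[0,0,0],"delta_rot":[0,0,0]},{"translation":[0,0,0],"delta_rot":[0,0,0]}]'
python3 - <<'E'
from h import *
import pickle
c=optics.camera_params("wrist");p,d=optics.grab_frame("wrist"); cv2.imwrite("pics/w10.png",p[:,:,::-1]);pickle.dump(c,open("pics/w10.pkl","wb"))
p,d=optics.grab_frame("top"); cv2.imwrite("pics/t10.png",cv2.resize(p[120:270,310:435,::-1],None,fx=4,fy=4));
st(532.5,162.5,22.5,-11.1)
E
```

```text
time_s: 12.82
ee_pos: [548.3, 66.9, 126.4]
ee_rot: [-81.4, 89.8, -174.4]
force: [0.3, 0.1, -0.8]
gripper_width: 55.0
time_s: 13.23
ee_pos: [530.0, 164.3, 126.6]
ee_rot: [-55.0, 89.8, -155.9]
force: [0.0, 0.2, -0.1]
gripper_width: 54.9
time_s: 13.4
ee_pos: [531.0, 162.0, 127.3]
ee_rot: [-45.5, 89.9, -146.7]
force: [0.6, -0.3, -0.2]
gripper_width: 54.8
t13.50 p [531.3 162.  127.6] jaw-11.2 app [-0.001 -0.    -1.   ] w54.7 F [0.3 0.1 0.5] q [ 16.  21. 101.  -0.  58.  27.]
delta cm [  0.12   0.05 -10.51] rz 0.002 rad (0.1 deg); alt -3.140
```

View pics/w10.png

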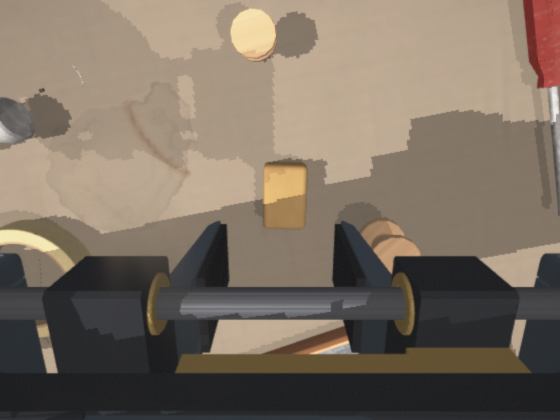

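View pics/t10.png

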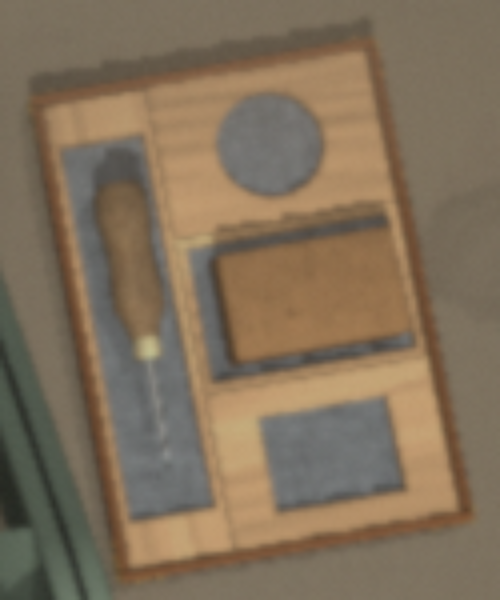

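```bash
python3 - <<'E'
from h import *
import pickle
P=np.array([w("top",310+(u-1.5)/4,120+(v-1.5)/4,33)[:2] for u,v in [(216,256),(395,230),(415,335),(233,362)]]);print("sand placed",P.mean(0), "target 580,-96.5")
c=pickle.load(open("pics/w10.pkl","rb"))
P=np.array([w("wrist",u,v,20,c=c)[:2] for u,v in [(264,164),(307,163),(305,227),(264,227)]]);print(P.round(1),P.mean(0))
E
python3 -m creep '[{"translation":[0.1,0.05,-3],"delta_rot":[0,0,0]},{"translation":[0,0,-3],"delta_rot":[0,0,0]},{"translation":[0,0,-2.5],"delta_rot":[0,0,0]},{"translation":[0,0,-1.3],"delta_rot":[0,0,0]},{"translation":[0,0,-0.7],"delta_rot":[0,0,0]}]'
python3 -m creep '[{"translation":[0,0,0],"delta_rot":[0,0,0]},{"translation":[0,0,0],"delta_rot":[0,0,0]}]'
python3 -c "
from h import *
st(532.5,162.5,22.5,-11.1)"
```

```text
sand placed [578.60105193 -98.40820738] target 580,-96.5
[[525.  191.4]
 [556.7 185.9]
 [546.3 135.8]
 [514.6 142. ]] [535.65351493 163.79047641]
time_s: 13.92
ee_pos: [531.0, 162.3, 20.8]
ee_rot: [-61.1, 89.8, -162.3]
force: [-0.4, -1.1, 0.1]
gripper_width: 54.7
time_s: 14.08
ee_pos: [532.7, 163.3, 23.3]
ee_rot: [112.2, 90.0, 11.1]
force: [0.6, -0.1, -0.1]
gripper_width: 54.5
t14.08 p [532.7 163.3  23.3] jaw-11.2 app [ 0.001  0.    -1.   ] w54.5 F [ 0.6 -0.1 -0.1] q [ 16.  29. 107.  -0.  44.  27.]
delta cm [-0.02 -0.08 -0.08] rz 0.001 rad (0.1 deg); alt -3.140
```

```bash
python3 -m creep '[{"translation":[0,0,0],"delta_rot":[0,0,0]},{"translation":[0,0,0],"delta_rot":[0,0,0]},{"translation":[0,0,0],"delta_rot":[0,0,0]},{"translation":[0,0,0],"delta_rot":[0,0,0]},{"translation":[0,0,0],"delta_rot":[0,0,0]}]' -1 25
python3 -c "
from h import *
st()"
python3 -m creep '[{"translation":[0,0,1],"delta_rot":[0,0,0]},{"translation":[0,0,2.5],"delta_rot":[0,0,0]},{"translation":[0,0,2.5],"delta_rot":[0,0,0]},{"translation":[0,0,2],"delta_rot":[0,0,0]},{"translation":[0,0,0],"delta_rot":[0,0,0]}]'
python3 -m creep '[{"translation":[0,0,0],"delta_rot":[0,0,0]},{"translation":[0,0,0],"delta_rot":[0,0,0]}]'
python3 - <<'E'
from h import *
p,d=optics.grab_frame("wrist"); cv2.imwrite("pics/w11.png",p[:,:,::-1])
st(497.8,-112.3,104,10.9)
E
```

```text
time_s: 14.5
ee_pos: [532.9, 163.9, 23.9]
ee_rot: [112.3, 89.9, 11.2]
force: [-0.3, -0.2, 4.0]
gripper_width: 33.6
t14.50 p [532.9 163.9  23.9] jaw-11.1 app [ 0.002  0.    -1.   ] w33.6 F [-0.3 -0.2  4. ] q [ 16.  28. 107.  -0.  44.  27.]
time_s: 14.92
ee_pos: [534.7, 164.5, 107.7]
ee_rot: [117.4, 89.5, 16.3]
force: [0.8, -0.1, -0.8]
gripper_width: 34.0
time_s: 15.08
ee_pos: [531.3, 163.5, 102.4]
ee_rot: [-61.3, 89.9, -162.4]
force: [-0.4, 0.3, -0.5]
gripper_width: 33.9
t15.13 p [531.1 163.4 101.9] jaw-11.1 app [-0.002 -0.001 -1.   ] w33.5 F [-0.7  0.3 -0.4] q [ 16.  23. 102.  -0.  55.  27.]
delta cm [ -3.33 -27.57   0.21] rz 0.384 rad (22.0 deg); alt -2.757
```

View pics/w11.png

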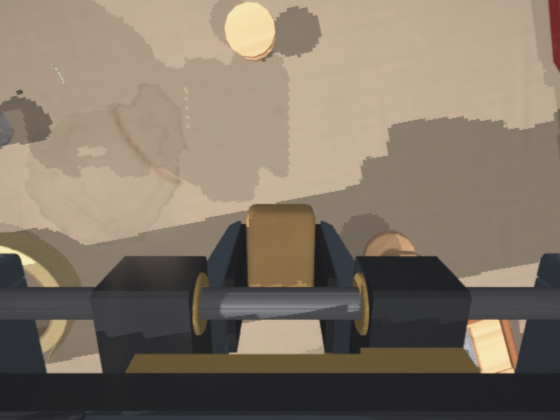

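```bash
python3 -m creep '[{"translation":[-0.42,-3.45,0],"delta_rot":[0,0,0.048]},{"translation":[-0.42,-3.45,0],"delta_rot":[0,0,0.048]},{"translation":[-0.42,-3.45,0],"delta_rot":[0,0,0.048]},{"translation":[-0.42,-3.45,0],"delta_rot":[0,0,0.048]},{"translation":[-0.42,-3.45,0],"delta_rot":[0,0,0.048]}]'
python3 -m creep '[{"translation":[-0.42,-3.45,0],"delta_rot":[0,0,0.048]},{"translation":[-0.42,-3.45,0],"delta_rot":[0,0,0.048]},{"translation":[-0.42,-3.45,0],"delta_rot":[0,0,0.048]},{"translation":[0,0,-1],"delta_rot":[0,0,0]},{"translation":[0,0,-1.5],"delta_rot":[0,0,0]}]'
python3 -m creep '[{"translation":[0,0,-1.5],"delta_rot":[0,0,0]},{"translation":[0,0,0],"delta_rot":[0,0,0]},{"translation":[0,0,0],"delta_rot":[0,0,0]},{"translation":[0,0,0],"delta_rot":[0,0,0]}]'
python3 - <<'E'
from h import *
p,d=optics.grab_frame("wrist"); cv2.imwrite("pics/w12.png",p[:,:,::-1])
st(497.8,-112.3,32,10.9)
E
```

```text
time_s: 15.55
ee_pos: [509.7, -10.1, 101.6]
ee_rot: [-95.3, 89.8, 177.5]
force: [0.9, -0.6, -0.5]
gripper_width: 33.8
time_s: 15.97
ee_pos: [498.6, -114.1, 77.5]
ee_rot: [74.0, 89.9, -5.4]
force: [0.5, -0.0, -0.8]
gripper_width: 33.6
time_s: 16.3
ee_pos: [498.7, -111.9, 62.9]
ee_rot: [-127.9, 90.0, 153.0]
force: [0.1, -0.6, -0.3]
gripper_width: 33.6
t16.35 p [ 499.  -112.    63.3] jaw10.9 app [ 0.001 -0.    -1.   ] w33.6 F [ 1.2  0.8 -0.3] q [-14.  22. 111.   0.  47. -25.]
delta cm [-0.12 -0.03 -3.13] rz -0.000 rad (-0.0 deg); alt 3.141
```

View pics/w12.png

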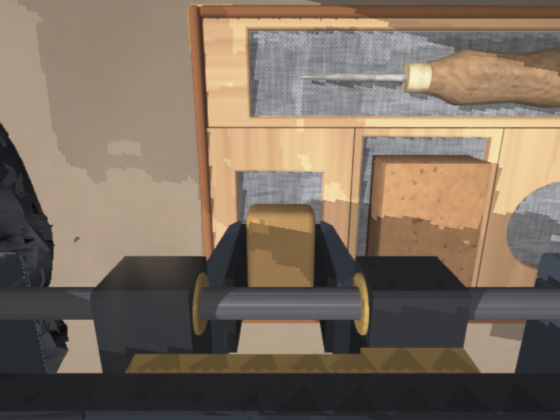

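```bash
python3 -m creep '[{"translation":[-0.1,0,-1.2],"delta_rot":[0,0,0]},{"translation":[0,0,-1.2],"delta_rot":[0,0,0]},{"translation":[0,0,-0.5],"delta_rot":[0,0,0]},{"translation":[0,0,-0.2],"delta_rot":[0,0,0]},{"translation":[0,0,0],"delta_rot":[0,0,0]}]'
python3 -m creep '[{"translation":[0,0,-0.1],"delta_rot":[0,0,0]},{"translation":[0,0,0],"delta_rot":[0,0,0]}]'
python3 -m creep '[{"translation":[0,0,0],"delta_rot":[0,0,0]},{"translation":[0,0,0],"delta_rot":[0,0,0]},{"translation":[0,0,0],"delta_rot":[0,0,0]},{"translation":[0,0,0],"delta_rot":[0,0,0]}]' 0.1
python3 -m creep '[{"translation":[0,0,1.5],"delta_rot":[0,0,0]},{"translation":[0,0,3],"delta_rot":[0,0,0]},{"translation":[0,0,3],"delta_rot":[0,0,0]},{"translation":[0,0,3],"delta_rot":[0,0,0]},{"translation":[0,0,1.5],"delta_rot":[0,0,0]}]'
python3 - <<'E'
from h import *
p,d=optics.grab_frame("wrist"); cv2.imwrite("pics/w13.png",p[:,:,::-1])
st(406.2,396.8,150,60)
E
```

```text
time_s: 16.77
ee_pos: [497.7, -112.2, 32.1]
ee_rot: [79.5, 90.0, 0.4]
force: [-1.0, -0.7, -1.0]
gripper_width: 33.5
time_s: 16.93
ee_pos: [498.0, -112.4, 31.5]
ee_rot: [66.6, 89.9, -12.5]
force: [-0.2, 0.3, -0.1]
gripper_width: 34.1
time_s: 17.27
ee_pos: [497.7, -112.4, 31.2]
ee_rot: [69.0, 90.0, -10.2]
force: [-0.4, 0.7, 0.2]
gripper_width: 50.4
time_s: 17.68
ee_pos: [499.1, -112.7, 154.6]
ee_rot: [65.6, 89.7, -13.5]
force: [0.6, 0.2, -0.2]
gripper_width: 50.1
t17.73 p [ 500.3 -113.   156.3] jaw10.9 app [ 0.009 -0.002 -1.   ] w49.9 F [ 1.2 -0.7  1.8] q [-14.  16. 104.   0.  59. -25.]
delta cm [-9.41 50.98 -0.63] rz 0.857 rad (49.1 deg); alt -2.284
```

View pics/w13.png

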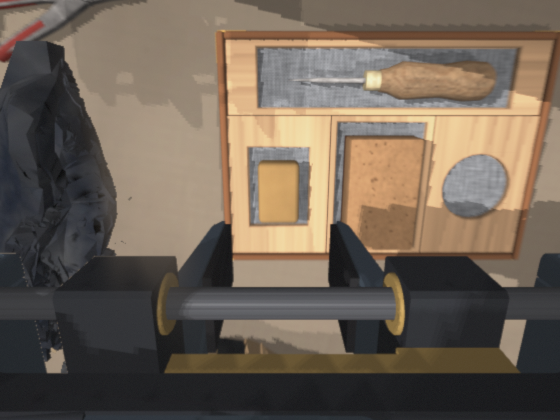

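```bash
python3 -m creep '[{"translation":[-0.72,3.92,0],"delta_rot":[0,0,0]},{"translation":[-0.72,3.92,0],"delta_rot":[0,0,0]},{"translation":[-0.72,3.92,0],"delta_rot":[0,0,0]},{"translation":[-0.72,3.92,0],"delta_rot":[0,0,0]},{"translation":[-0.72,3.92,0],"delta_rot":[0,0,0]}]' 0.35
python3 -m creep '[{"translation":[-0.72,3.92,0],"delta_rot":[0,0,0]},{"translation":[-0.72,3.92,0],"delta_rot":[0,0,0]},{"translation":[-0.72,3.92,0],"delta_rot":[0,0,0]},{"translation":[-0.72,3.92,0],"delta_rot":[0,0,0]},{"translation":[-0.72,3.92,0],"delta_rot":[0,0,0]}]'
python3 -m creep '[{"translation":[-0.72,3.92,0],"delta_rot":[0,0,0]},{"translation":[-0.72,3.92,0],"delta_rot":[0,0,0]},{"translation":[-0.72,3.92,0],"delta_rot":[0,0,0]},{"translation":[0,0,0],"delta_rot":[0,0,0]},{"translation":[0,0,0],"delta_rot":[0,0,0]}]'
python3 -m creep '[{"translation":[0,0,0],"delta_rot":[0,0,0]},{"translation":[0,0,0],"delta_rot":[0,0,0]}]'
python3 - <<'E'
from h import *
import pickle
c=optics.camera_params("wrist");p,d=optics.grab_frame("wrist"); cv2.imwrite("pics/w14.png",p[:,:,::-1]);pickle.dump(c,open("pics/w14.pkl","wb"))
st(406.2,396.8,42,10.9)
E
```

```text
time_s: 18.15
ee_pos: [460.5, 85.1, 150.4]
ee_rot: [-94.4, 90.0, -173.6]
force: [-0.3, 1.1, -0.3]
gripper_width: 61.8
time_s: 18.57
ee_pos: [424.4, 281.4, 150.3]
ee_rot: [-58.4, 90.0, -137.5]
force: [1.3, -0.2, 0.1]
gripper_width: 61.5
time_s: 18.98
ee_pos: [403.0, 398.7, 149.8]
ee_rot: [-49.0, 89.9, -127.9]
force: [0.5, -0.6, -0.7]
gripper_width: 61.4
time_s: 19.15
ee_pos: [403.9, 395.8, 150.5]
ee_rot: [-41.9, 89.9, -121.1]
force: [-0.0, -0.1, 1.0]
gripper_width: 61.4
t19.20 p [404.1 395.8 150.7] jaw10.8 app [-0.    -0.001 -1.   ] w61.7 F [-0.3  0.5  0.6] q [43. 21. 98. -0. 62. 32.]
delta cm [  0.21   0.1  -10.87] rz 0.002 rad (0.1 deg); alt -3.140
```

View pics/w14.png

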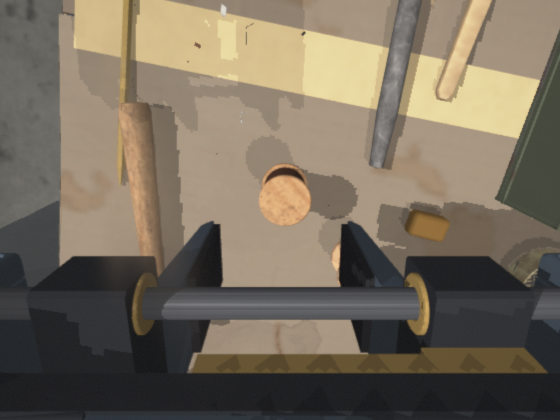

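```bash
python3 - <<'E'
from h import *
import pickle
c=pickle.load(open("pics/w14.pkl","rb"))
for q in [(284,200),(259,200),(310,200),(284,224)]: print(q,w("wrist",*q,50,c=c).round(1))
E
python3 -m creep '[{"translation":[0.25,0.1,-3],"delta_rot":[0,0,0]},{"translation":[0,0,-3],"delta_rot":[0,0,0]},{"translation":[0,0,-2.5],"delta_rot":[0,0,0]},{"translation":[0,0,-1.5],"delta_rot":[0,0,0]},{"translation":[0,0,-0.8],"delta_rot":[0,0,0]}]'
python3 -m creep '[{"translation":[0,0,0],"delta_rot":[0,0,0]},{"translation":[0,0,0],"delta_rot":[0,0,0]}]'
python3 -c "
from h import *
st(406.2,396.8,42,10.9)"
```

```text
(284, 200) [406.7 397.7  50. ]
(259, 200) [388.3 394.2  50. ]
(310, 200) [425.9 401.4  50. ]
(284, 224) [410.4 378.8  50. ]
time_s: 19.62
ee_pos: [405.9, 395.9, 40.9]
ee_rot: [-55.5, 89.8, -134.7]
force: [0.0, -0.7, -0.1]
gripper_width: 61.5
time_s: 19.78
ee_pos: [407.1, 397.9, 43.5]
ee_rot: [117.9, 90.0, 38.7]
force: [0.0, 0.6, 0.5]
gripper_width: 61.4
t19.78 p [407.1 397.9  43.5] jaw10.8 app [ 0.001  0.    -1.   ] w61.4 F [0.  0.6 0.5] q [ 43.  28. 104.  -0.  48.  32.]
delta cm [-0.09 -0.11 -0.15] rz 0.001 rad (0.1 deg); alt -3.140
```

```bash
python3 -m creep '[{"translation":[0,0,0],"delta_rot":[0,0,0]},{"translation":[0,0,0],"delta_rot":[0,0,0]},{"translation":[0,0,0],"delta_rot":[0,0,0]},{"translation":[0,0,0],"delta_rot":[0,0,0]},{"translation":[0,0,0],"delta_rot":[0,0,0]}]' -1 25
python3 -c "
from h import *
st()"
python3 -m creep '[{"translation":[0,0,1],"delta_rot":[0,0,0]},{"translation":[0,0,2.5],"delta_rot":[0,0,0]},{"translation":[0,0,2.5],"delta_rot":[0,0,0]},{"translation":[0,0,2.5],"delta_rot":[0,0,0]},{"translation":[0,0,1.5],"delta_rot":[0,0,0]}]'
python3 -m creep '[{"translation":[0,0,0],"delta_rot":[0,0,0]},{"translation":[0,0,0],"delta_rot":[0,0,0]},{"translation":[0,0,0],"delta_rot":[0,0,0]}]'
python3 - <<'E'
from h import *
p,d=optics.grab_frame("wrist"); cv2.imwrite("pics/w15.png",p[:,:,::-1])
p,d=optics.grab_frame("scene"); cv2.imwrite("pics/s15.png",cv2.resize(p[150:360,100:380,::-1],None,fx=2.8,fy=2.8));
st(663.3,-80.5,142,10.9)
E
```

```text
time_s: 20.2
ee_pos: [406.9, 398.6, 43.8]
ee_rot: [114.2, 89.9, 35.1]
force: [0.8, -0.8, 3.3]
gripper_width: 36.0
t20.20 p [406.9 398.6  43.8] jaw10.9 app [ 0.001  0.001 -1.   ] w36.0 F [ 0.8 -0.8  3.3] q [ 43.  28. 104.  -0.  48.  32.]
time_s: 20.62
ee_pos: [407.1, 399.1, 146.3]
ee_rot: [123.4, 89.8, 44.3]
force: [-0.8, 1.1, -0.3]
gripper_width: 36.0
time_s: 20.87
ee_pos: [405.8, 397.7, 142.0]
ee_rot: [-56.2, 89.9, -135.3]
force: [-0.4, 0.5, -0.6]
gripper_width: 36.0
t20.97 p [405.7 397.6 141.5] jaw10.9 app [-0.002 -0.002 -1.   ] w35.8 F [ 0.5  0.  -0.1] q [43. 22. 98. -0. 61. 32.]
delta cm [ 25.76 -47.81   0.05] rz 0.000 rad (0.0 deg); alt -3.141
```

View pics/s15.png

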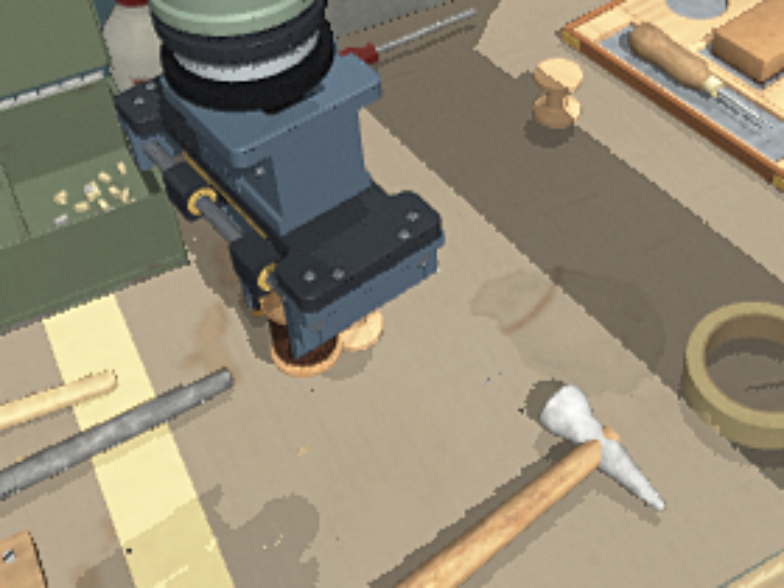

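View pics/w15.png

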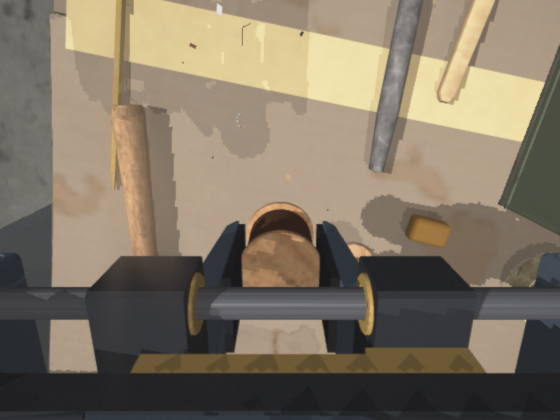

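```bash
python3 -m creep '[{"translation":[1,-1.9,0],"delta_rot":[0,0,0]},{"translation":[1.79,-3.33,0],"delta_rot":[0,0,0]},{"translation":[1.79,-3.33,0],"delta_rot":[0,0,0]},{"translation":[1.79,-3.33,0],"delta_rot":[0,0,0]},{"translation":[1.79,-3.33,0],"delta_rot":[0,0,0]}]'
python3 -m creep '[{"translation":[1.79,-3.33,0],"delta_rot":[0,0,0]},{"translation":[1.79,-3.33,0],"delta_rot":[0,0,0]},{"translation":[1.79,-3.33,0],"delta_rot":[0,0,0]},{"translation":[1.79,-3.33,0],"delta_rot":[0,0,0]},{"translation":[1.79,-3.33,0],"delta_rot":[0,0,0]}]'
python3 -m creep '[{"translation":[1.79,-3.33,0],"delta_rot":[0,0,0]},{"translation":[1.79,-3.33,0],"delta_rot":[0,0,0]},{"translation":[1.79,-3.33,0],"delta_rot":[0,0,0]},{"translation":[1.4,-2.6,0],"delta_rot":[0,0,0]},{"translation":[0,0,0],"delta_rot":[0,0,0]}]'
python3 -m creep '[{"translation":[0,0,0],"delta_rot":[0,0,0]},{"translation":[0,0,0],"delta_rot":[0,0,0]}]'
python3 - <<'E'
from h import *
st(663.3,-80.5,60,10.9)
E
```

```text
time_s: 21.38
ee_pos: [487.9, 244.4, 141.7]
ee_rot: [-74.8, 89.9, -153.8]
force: [0.7, 0.1, 0.1]
gripper_width: 35.9
time_s: 21.8
ee_pos: [577.5, 77.7, 141.6]
ee_rot: [-96.8, 89.9, -175.9]
force: [-0.2, 0.8, -0.1]
gripper_width: 36.0
time_s: 22.22
ee_pos: [647.2, -51.6, 141.1]
ee_rot: [-9.0, 89.9, -88.4]
force: [-0.7, 0.4, -0.7]
gripper_width: 35.9
time_s: 22.38
ee_pos: [644.3, -45.9, 141.6]
ee_rot: [-117.2, 89.8, 163.7]
force: [0.9, -0.0, -0.5]
gripper_width: 36.4
t22.38 p [644.3 -45.9 141.6] jaw10.9 app [-0.003  0.001 -1.   ] w36.4 F [ 0.9 -0.  -0.5] q [ -5.  28.  87.   0.  65. -16.]
delta cm [ 1.9  -3.46 -8.16] rz 0.001 rad (0.0 deg); alt -3.141
```

```bash
python3 -m creep '[{"translation":[0.95,-1.73,-1],"delta_rot":[0,0,0]},{"translation":[0.95,-1.73,-2],"delta_rot":[0,0,0]},{"translation":[0,0,-2],"delta_rot":[0,0,0]},{"translation":[0,0,-1],"delta_rot":[0,0,0]},{"translation":[0,0,0],"delta_rot":[0,0,0]}]'
python3 -m creep '[{"translation":[0,0,0],"delta_rot":[0,0,0]},{"translation":[0,0,0],"delta_rot":[0,0,0]},{"translation":[0,0,0],"delta_rot":[0,0,0]}]'
python3 - <<'E'
from h import *
p,d=optics.grab_frame("wrist"); cv2.imwrite("pics/w16.png",p[:,:,::-1])
p,d=optics.grab_frame("scene"); cv2.imwrite("pics/s16.png",cv2.resize(p[90:230,290:450,::-1],None,fx=4,fy=4));
st(663.3,-80.5,51.5,10.9)
E
```

```text
time_s: 22.8
ee_pos: [661.9, -79.9, 79.6]
ee_rot: [-110.4, 89.6, 170.6]
force: [-0.1, -0.4, -0.9]
gripper_width: 35.7
time_s: 23.05
ee_pos: [665.0, -80.4, 84.5]
ee_rot: [72.2, 89.8, -6.9]
force: [1.1, -0.1, -0.5]
gripper_width: 35.9
t23.15 p [664.8 -80.6  84.3] jaw10.9 app [ 0.002 -0.    -1.   ] w35.8 F [ 0.5 -0.4 -1. ] q [ -8.  33.  87.   0.  60. -19.]
delta cm [-0.15  0.01 -3.28] rz -0.000 rad (-0.0 deg); alt 3.141
```

View pics/w16.png

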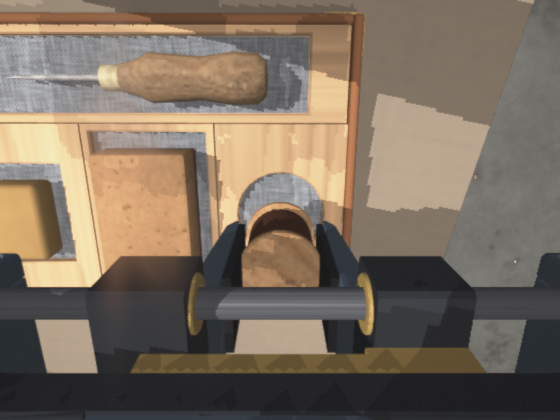

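View pics/s16.png

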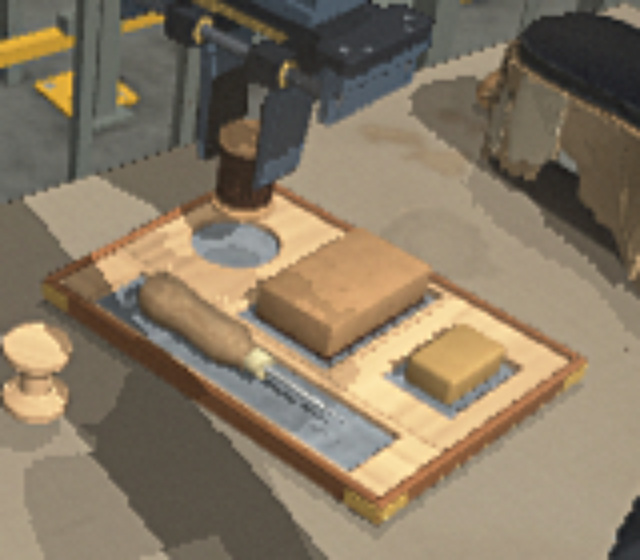

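```bash
python3 -m creep '[{"translation":[-0.1,0,-1.2],"delta_rot":[0,0,0]},{"translation":[0,0,-1.2],"delta_rot":[0,0,0]},{"translation":[0,0,-0.6],"delta_rot":[0,0,0]},{"translation":[0,0,-0.2],"delta_rot":[0,0,0]},{"translation":[0,0,0],"delta_rot":[0,0,0]}]'
python3 -m creep '[{"translation":[0,0,-0.1],"delta_rot":[0,0,0]},{"translation":[0,0,0],"delta_rot":[0,0,0]},{"translation":[0,0,0],"delta_rot":[0,0,0]}]'
python3 -c "
from h import *
st(663.3,-80.5,51,10.9)"
```

```text
time_s: 23.57
ee_pos: [662.8, -80.9, 50.8]
ee_rot: [-108.6, 89.9, 172.3]
force: [-0.2, 0.5, -0.2]
gripper_width: 35.7
time_s: 23.82
ee_pos: [663.1, -80.8, 50.7]
ee_rot: [172.5, 90.0, 93.4]
force: [-2.1, 1.3, 5.1]
gripper_width: 35.9
t23.82 p [663.1 -80.8  50.7] jaw10.9 app [-0.  0. -1.] w35.9 F [-2.1  1.3  5.1] q [ -8.  35.  89.   0.  56. -19.]
delta cm [0.02 0.03 0.03] rz 0.000 rad (0.0 deg); alt -3.141
```

```bash
python3 -m creep '[{"translation":[0,0,0],"delta_rot":[0,0,0]},{"translation":[0,0,0],"delta_rot":[0,0,0]},{"translation":[0,0,0],"delta_rot":[0,0,0]},{"translation":[0,0,0],"delta_rot":[0,0,0]}]' 0.25
python3 -m creep '[{"translation":[0,0,1],"delta_rot":[0,0,0]},{"translation":[0,0,3],"delta_rot":[0,0,0]},{"translation":[0,0,3],"delta_rot":[0,0,0]},{"translation":[0,0,3],"delta_rot":[0,0,0]},{"translation":[0,0,1.5],"delta_rot":[0,0,0]}]'
python3 -m creep '[{"translation":[-2,3.5,0],"delta_rot":[0,0,0]},{"translation":[-2,3.5,0],"delta_rot":[0,0,0]},{"translation":[-2,3.5,0],"delta_rot":[0,0,0]},{"translation":[-2,3.5,0],"delta_rot":[0,0,0]},{"translation":[-2,3.5,0],"delta_rot":[0,0,0]}]'
python3 -m creep '[{"translation":[-2,3.5,0],"delta_rot":[0,0,0]},{"translation":[-2,3.5,0],"delta_rot":[0,0,0]},{"translation":[0,0,0],"delta_rot":[0,0,0]},{"translation":[0,0,0],"delta_rot":[0,0,0]},{"translation":[0,0,0],"delta_rot":[0,0,0]}]'
python3 - <<'E'
from h import *
p,d=optics.grab_frame("top"); cv2.imwrite("pics/t17.png",cv2.resize(cv2.convertScaleAbs(p[120:270,310:435,::-1],alpha=1.4),None,fx=4,fy=4));cv2.imwrite("pics/t17f.png",p[:,:,::-1]); np.save("pics/t17.npy",d)
p,d=optics.grab_frame("scene"); cv2.imwrite("pics/s17.png",cv2.resize(p[90:270,150:450,::-1],None,fx=2.6,fy=2.6));
st()
E
```

```text
time_s: 24.15
ee_pos: [663.3, -81.0, 49.6]
ee_rot: [64.8, 90.0, -14.4]
force: [0.7, -0.3, -0.4]
gripper_width: 56.4
time_s: 24.57
ee_pos: [665.0, -81.1, 170.0]
ee_rot: [71.5, 89.6, -7.6]
force: [1.0, 0.1, 0.4]
gripper_width: 57.1
time_s: 24.98
ee_pos: [562.3, 95.4, 165.8]
ee_rot: [93.7, 89.9, 14.6]
force: [0.4, 1.1, 0.2]
gripper_width: 56.7
time_s: 25.4
ee_pos: [523.8, 164.0, 165.6]
ee_rot: [71.2, 89.9, -7.9]
force: [-0.2, 0.8, 0.1]
gripper_width: 57.0
t25.50 p [524.1 163.1 165.3] jaw10.8 app [ 0.001 -0.    -1.   ] w56.8 F [ 0.6  0.  -0.1] q [16. 19. 99. -0. 63.  5.]
```

View pics/t17.png

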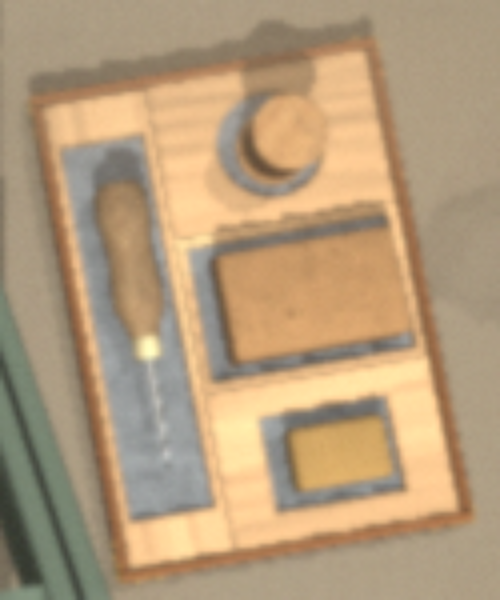

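View pics/s17.png

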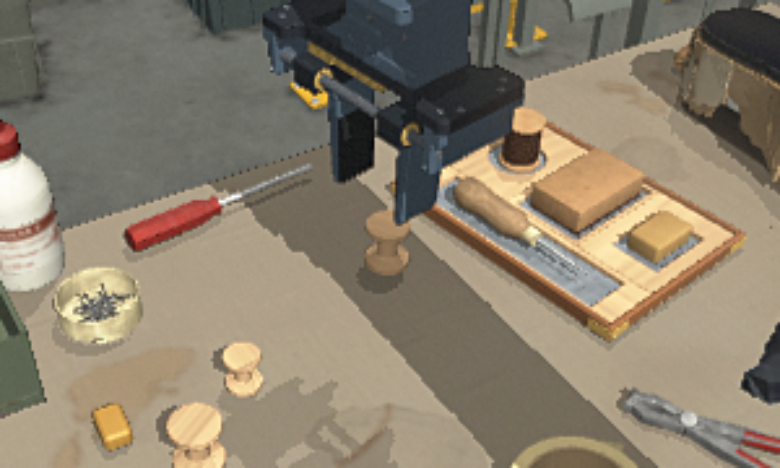

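View pics/t17f.png

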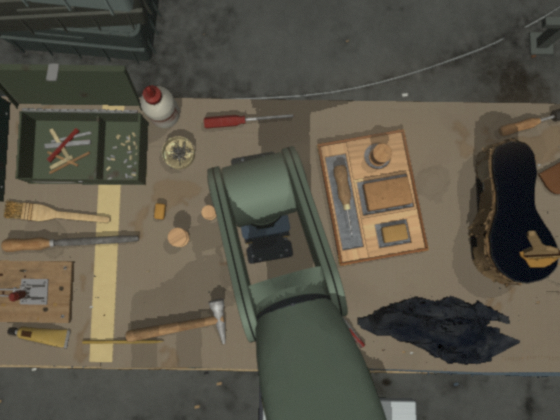

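Run:
```python
from h import *
d=np.load("pics/t17.npy");P=cloud("top",d);o=(310,120)
def c(n,l,z):
    q=np.array([w("top",o[0]+(u-1.5)/4,o[1]+(v-1.5)/4,z)[:2] for u,v in l]);print(n,q.mean(0).round(1))
c("sand",[(216,256),(395,230),(415,335),(233,362)],33)
c("wax",[(288,429),(386,416),(392,475),(302,490)],27)
c("spool",[(288,132)],57)
c("awl handle end, ferrule start",[(120,180)],21);c("ferr",[(147,337)],21)
def pl(n,u0,u1,v0,v1):
    q=P[v0:v1,u0:u1].reshape(-1,3);A=np.c_[q[:,:2],np.ones(len(q))];k=np.linalg.lstsq(A,q[:,2],rcond=None)[0];print(n,"z",np.median(q[:,2]).round(1),"tilt",np.hypot(*k[:2]).round(3))
pl("sand",368,407,188,202);pl("wax",386,403,229,237);pl("spool",376,387,148,158);pl("insert wood",362,370,175-32,175-20)
st(350,163,165,10)
```

```text
sand [578.6 -98.4]
wax [ 496.5 -113.3]
spool [661. -80.]
awl handle end, ferrule start [641.1   2.7]
ferr [556.8 -11.7]
sand z 33.2 tilt 4.753
wax z 26.2 tilt 0.04
spool z 56.5 tilt 0.03
insert wood z 10.6 tilt 0.37
t25.50 p [524.1 163.1 165.3] jaw10.8 app [ 0.001 -0.    -1.   ] w56.8 F [ 0.6  0.  -0.1] q [16. 19. 99. -0. 63.  5.]
delta cm [-1.741e+01 -1.000e-02 -3.000e-02] rz -0.014 rad (-0.8 deg); alt 3.128
```

Run:
```python
from h import *
d=np.load("pics/t17.npy");P=cloud("top",d)
q=P[186:206,366:410].reshape(-1,3);q=q[abs(q[:,2]-33)<8];A=np.c_[q[:,:2],np.ones(len(q))];k=np.linalg.lstsq(A,q[:,2],rcond=None)[0];print(len(q),q[:,2].std(),"tilt",np.hypot(*k[:2]).round(3))
s=P[203:216,201:216].reshape(-1,3);s=s[s[:,2]>25];print("bobbin",s.mean(0).round(1))
s=P[200:222,152:168].reshape(-1,3);s=s[s[:,2]>10];print("stub",s.mean(0).round(1))
print(readout.state()["qvel"].round(2))
from workcell import env
env.job_done()
```

```text
851 2.29016785221556 tilt 0.009
bobbin [532.1 272.6  96. ]
stub [536.6 385.4  22.6]
[-0.57  0.26  0.09  0.24  0.06  0.11]
the job is handed in; nothing more can be done
```

I packed the awl, sanding block, wax block and thread spool into their recesses, released each one and handed the job in at about 25.5 s. No verdict is reported. My last checks are below.

| Item | Offset from recess centre | Top height | Tilt or seating |
|---|---|---|---|
| Sanding block | about 2 mm | 33 mm, as expected on the felt | 0.01 rad |
| Wax block | about 2 mm | 26 mm (27 expected) | about 0.04 rad, within depth noise |
| Spool | about 2 mm | 56.5 mm (57 expected) | about 0.03 rad, standing upright |
| Awl | about 2 mm | not measured | lying along the long recess, about aligned |

- **Wax stub:** it was still at its starting spot, within 1 mm.
- **Bare bobbin:** the arm partly hid it from the top camera, so the depth reading there was contaminated. It gave 532, 273 at z = 96 mm. The bobbin looked upright and unmoved in the scene picture, and nothing went near it.
- **Two readings that disagreed:** a first tilt fit on the sanding block was spoiled by stray depth pixels, and the robust refit gave the value above. The gripper closed to 36 mm on the spool's 40 mm flange, but the grasp held and the spool was set down straight.

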